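# Slide the throwing rib out over the edge of the plaster bat

### The job

The wooden throwing rib lies flat on the plaster bat, where wet fingers cannot get under it. Without picking it up, slide it along the bat with the fingertips until its right-hand end sticks out about 35 mm over the bat's right-hand edge, square to that edge, and leave it lying flat there. Leave the ring cutter, the wooden stamp and the rubber kidney where they are.

Things in the scene. Friction and masses are not known exactly. Their poses are not given: they have to be found in the camera images.
- bat: fixed off-white plaster bat (a flat slab) on two wooden battens, 160 mm along its x, 280 mm along its y; flat top 40 mm above the worktop. Origin on the worktop under its centre; z up, its -y side is the edge on the robot's right; the bat may be turned by up to 9 degrees.
- bat_edge (a point): middle of the top of the bat's right-hand edge; axes as those of the bat, so -y points square out over the edge
- wood_rib: loose light-wooden throwing rib, a plate 109 mm long (its y), 58 mm wide (x), 8 mm thick, 30 g, one long side straight, the other with cut corners; flat on the bat. Origin mid underside, z up; its y is within 20 degrees of the bat's y. It slides if pushed, or pressed from above and dragged: the pads grip it better than the plaster does. It tips off if half hangs out
- rib_end (a point): middle of the right-hand (-y) end of the rib, 54.5 mm from its middle and at mid thickness; axes as those of the rib
- ring_cutter: loose round metal ring cutter, 47 mm across, 18 mm high, standing on the left end of the bat; origin at the centre of its underside; to be left alone
- wood_stamp: loose upright turned wooden stamp, 33 mm across, 62 mm high, on the worktop to the left of the bat; origin at the centre of its underside; to be left alone
- rubber_kidney: loose flat red rubber kidney, 52 x 100 x 8 mm, on the worktop to the right of the bat; origin at the centre of its underside; to be left alone
Mind the look-alikes: they are no part of the job. There is more than one size of the wood_rib; the job needs the larger.

How it is judged:
At the end, for the whole second after the job is handed in: The rib lies still and flat on the bat, its right-hand end 26 to 44 mm past the right-hand edge, within 10 degrees of square to it, its middle within 60 mm of the bat's centre line (not round a corner); ring cutter, stamp and kidney within 15 mm of where they stood (y of rib_end in the frame of bat_edge between -0.044 and -0.026 m and x of wood_rib in the frame of bat between -0.06 and 0.06 m and angle between the y axis of wood_rib and the y axis of bat, either way round below 0.18 rad and angle between wood_rib's own z axis and vertical below 0.06 rad and height (world z) of wood_rib between 0.037 and 0.044 m and linear speed of wood_rib below 0.01 m/s and distance of each of ring_cutter, wood_stamp, rubber_kidney from where it was at the start of the episode below 0.015 m); the robot touches nothing.
It fails at once if the rib is lifted: its middle rises more than 12 mm off the bat (height (world z) of wood_rib above 0.052 m).
It fails at once if the rib falls off the bat (height (world z) of wood_rib below 0.03 m).
It fails at once if the rib is tipped up by more than 17 degrees (angle between wood_rib's own z axis and vertical above 0.3 rad).
It fails at once if the ring cutter, stamp or kidney is shifted or lifted by more than 20 mm (distance of any of ring_cutter, wood_stamp, rubber_kidney from where it was at the start of the episode above 0.02 m).
It also fails if it takes over 38 s, if anything falls off the work surface, if the arm or the gripper's body presses on something with over 40 N, if the wrist force passes 120 N, or if a joint passes its speed limit or range.

### The arm

A 6-joint arm with a two-finger parallel gripper is mounted at the origin on a cart in front of the work surface, level with it; the furniture and walls round the work are solid. World frame = base frame: x ahead of the robot, y to its left, z up, the work surface at z = 0. Lengths are in m, angles in rad, forces in N, time in s.
With the tool pointing down it reaches from about 0.3 to 0.95 m from the base axis. Payload 3.1 kg.
Tool frame: the origin (TCP) lies midway between the tips of the shut fingers; the grasp point (between the pads) lies bot.tcp_to_grasp behind it (bot.tcp_to_grasp is the distance from the TCP to the grasp point, in m); z points along the fingers, x is the direction in which the jaws open and shut, and the axes are right-handed (so a half turn about z gives the same grasp; the last joint's range is limited). The gripper opens to 85 mm and grips with 20 to 120 N. Pads are 22 mm wide; open, the fingers measure 114 mm over their backs; the gripper's body (76 mm by 85 mm) begins 54 mm behind the grasp point. The pads swing forward as they close: fully open they stand 13 mm farther back than shut.
Start: joints at [-0.07, 0.308, 1.634, -0, 1.2, -0.07], TCP at [0.625, -0, 0.231] pointing down, gripper open.
Joint ranges: [-3.06, 3.06], [-0.79, 1.96], [0.05, 2.63], [-1.19, 4.34], [0.05, 2.64], [-2.94, 2.94]. Speed limits (rad/s): [2.79, 2.79, 3.14, 3.14, 3.14, 3.14].

### API

Orientations are given as a unit quaternion [x, y, z, w].
In Python, from bench import bot gives the robot as it stands.
- The arm moves only by the tool step_arm, never from a script. Its argument "series" is text: rows parted by semicolons, each of 7 numbers parted by spaces: the shift along the tool's x, y, z in cm, then the turn, a rotation vector about the tool's x, y, z in rad, then the closure, from -1 (fully open) to 1 (shut). In form: x y z wx wy wz fingers; .... A call has 1 to 20 rows; each row is the pose to reach, as a shift and turn from the pose commanded when the call began, along the tool's axes at that moment; what a row does not reach only later rows make up. A row lasts 1/8 s, in which the tool goes at most 62.5 mm and 10.7 degrees, less where a joint would pass 70% of its speed; a pose out of reach is approached as far as the arm can. A call with a gripper value outside its range is refused whole. The fingers move at their own pace and stop on an object; the grip force is fixed at half the most. Time passes only in rows, so rows that repeat a pose let the fingers close. It gives the time, the measured TCP pose, the force and the opening at its end, in the units of the state.
- bot.get_obs(): the state, without advancing time (a new reading comes with each control period).
- bot.get_image(name): name is "scene" or "side" or "wrist"; returns a dict with "img" (480x640x3 uint8, blue, green, red), "intrinsics" (3x3 intrinsics, pixels), "R" (3x3) and "t" (3): a world point X has camera coordinates R X + t; the wrist camera has in their place "hand_eye" (4x4, takes a point from camera to tool coordinates, whose origin is the TCP and whose axes are the tool frame's). Camera axes: x right, y down, z forward; pixel columns grow to the right and rows downward; lengths in m; the calibration is good to about 2 mm. A picture is of the moment at which its call begins: read the wrist's pose just before it. There is no depth.
- bot.job_done(): hands the job in, once; it reports no verdict.
The state is a dict: "t": time; "q": joint angles; "dq": joint speeds; "effort": joint torques, N m; "position": TCP position; "tcp_rot": TCP orientation; "wrist_force": force on the tool from outside, world axes, zero at the start; "torque": the same for the moment, N m; "gripper_width": opening from 0.0 (shut) to 1.0 (fully open).
Only numpy, scipy, OpenCV 4.12 (cv2) and the standard library are available. Lean on these libraries where they do the work, as an engineer would, in place of code of your own. Each camera call takes 0.05 s, during which the arm holds its last target.

## Working session

There is one attempt and no reset: what is moved stays moved. The work goes in short steps, Python scripts to look and compute and a tool call to move; the robot and the scene stay as the last step left them, time stands still between calls to the robot, and variables do not carry over. Pictures are saved under pics/ and viewed, and the job is handed in when it is done.

Besides the shell and the picture viewer there is one more tool, called after "Call:" in YAML: its name, and indented under it one key for each argument. step_arm: Moves the arm, as the interface text tells. Its arguments: {"type":"object","properties":{"series":{"type":"string"}},"required":["series"]}

```bash
mkdir -p pics; ls; python3 - <<'E'
from bench import bot
import cv2
o=bot.get_obs();print({k:o[k] for k in('t','position','tcp_rot','wrist_force','gripper_width')},bot.tcp_to_grasp)
for n in('scene','side','wrist'):
    d=bot.get_image(n);cv2.imwrite(f'pics/{n}0.png',d['img']);print(n,{k:d[k] for k in d if k!='img'})
E
```

```text
pics
{'t': 0.0, 'position': array([6.24182507e-01, 1.45586316e-05, 2.30045528e-01]), 'tcp_rot': array([ 9.99999344e-01, -1.79158126e-05, -1.14205811e-03, -8.53943263e-05]), 'wrist_force': array([ 0.37348463, -0.72748158, -0.41125836]), 'gripper_width': 1.0022904498338456} 0.0187
scene {'intrinsics': array([[600.83827575,   0.        , 319.65630723],
       [  0.        , 600.83827575, 236.81879924],
       [  0.        ,   0.        ,   1.        ]]), 'R': array([[ 0.81453444, -0.58007311,  0.00698783],
       [-0.35516112, -0.50816656, -0.78461923],
       [ 0.45868749,  0.63661758, -0.61993858]]), 't': array([-0.34845562,  0.23893211,  1.10844507])}
side {'intrinsics': array([[482.2800453 ,   0.        , 333.18011005],
       [  0.        , 482.2800453 , 247.77639668],
       [  0.        ,   0.        ,   1.        ]]), 'R': array([[-0.9908597 , -0.13415409, -0.01413283],
       [-0.06553616,  0.57030892, -0.81881179],
       [ 0.11790703, -0.81040139, -0.57388807]]), 't': array([0.43576867, 0.04422105, 0.85145536])}
wrist {'intrinsics': array([[358.0302115,   0.       , 316.8058768],
       [  0.       , 358.0302115, 232.2007675],
       [  0.       ,   0.       ,   1.       ]]), 'hand_eye': array([[ 9.99998492e-01,  1.17360922e-03, -1.28007578e-03,
         3.78106397e-04],
       [-7.34320951e-04,  9.53708141e-01,  3.00732841e-01,
        -7.73744686e-02],
       [ 1.57376153e-03, -3.00731448e-01,  9.53707565e-01,
        -1.43656692e-01],
       [ 0.00000000e+00,  0.00000000e+00,  0.00000000e+00,
         1.00000000e+00]])}
```

View pics/scene0.png

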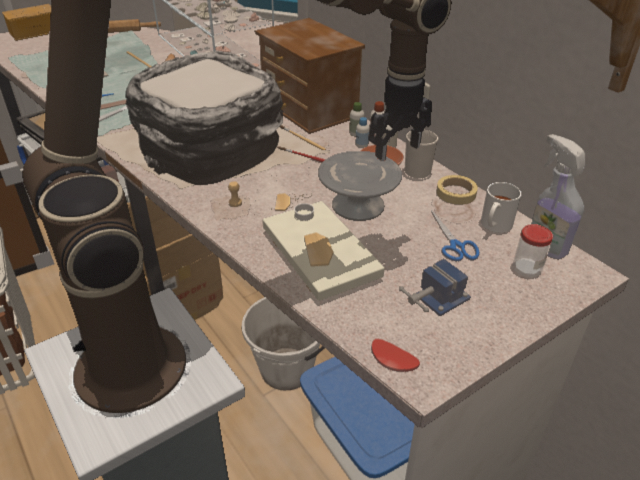

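View pics/side0.png

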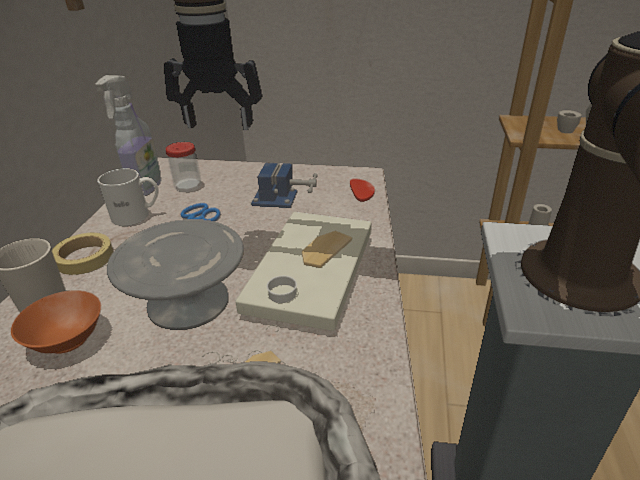

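View pics/wrist0.png

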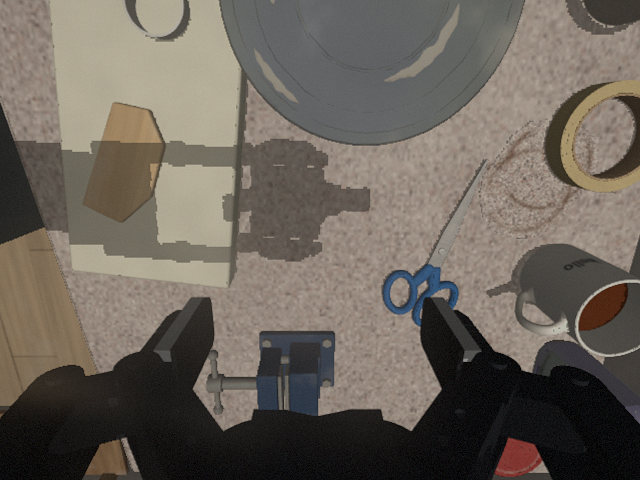

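The wrist view shows the bat in columns 50-245 and rows 0-290. The large rib lies on it around (125,160), with the ring cutter at (158,10). The scene view shows a small look-alike on the worktop at (283,201), left of the bat. The one on the bat should be the job's rib, so I'll confirm it by size in an enlarged crop.

```bash
python3 - <<'E'
import cv2
w=cv2.imread('pics/wrist0.png')[0:300,30:270];cv2.imwrite('pics/w0c.png',cv2.resize(w,None,fx=2,fy=2,interpolation=cv2.INTER_CUBIC))
s=cv2.imread('pics/scene0.png')[180:310,210:400];cv2.imwrite('pics/s0c.png',cv2.resize(s,None,fx=4,fy=4,interpolation=cv2.INTER_CUBIC))
E
```

```text
(no output)
```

View pics/w0c.png

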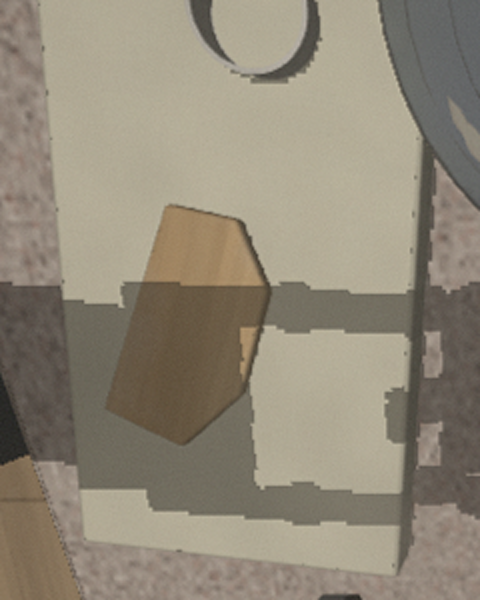

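View pics/s0c.png

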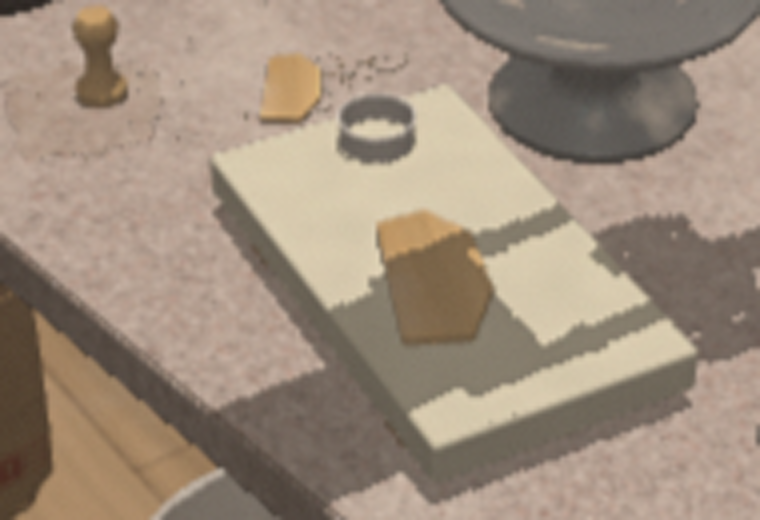

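```bash
cat > h.py <<'E'
import numpy as np
from scipy.spatial.transform import Rotation as Ro
def cam(d,o=None):
    K=d['intrinsics']
    if 'hand_eye' in d:
        R=Ro.from_quat(o['tcp_rot']).as_matrix();H=d['hand_eye']
        return K,R@H[:3,:3],R@H[:3,3]+o['position']
    return K,d['R'].T,-d['R'].T@d['t']
def px2w(c,uv,z):
    K,R,p=c;out=[]
    for u,v in uv:
        r=R@np.linalg.solve(K,[u,v,1.]);out.append(p+r*(z-p[2])/r[2])
    return np.array(out)
def w2px(c,X):
    K,R,p=c;q=K@R.T@(np.array(X,float).reshape(-1,3)-p).T;return (q[:2]/q[2]).T
E
python3 - <<'E'
from bench import bot
import numpy as np
from h import *
np.set_printoptions(precision=4,suppress=True)
o=bot.get_obs();W=cam(bot.get_image('wrist'),o);S=cam(bot.get_image('scene'));D=cam(bot.get_image('side'))
f=lambda L:np.array(L)/2+[30,0]
rib=px2w(W,f([(170,205),(240,220),(270,290),(245,392),(183,445),(106,407)]),.048);print('rib',rib[:,:2])
d=rib[0]-rib[5];print('len',np.hypot(*d[:2]),'ang y',np.degrees(np.arctan2(-d[0],d[1])))
b=px2w(W,f([(40,0),(84,540),(397,575),(427,170)]),.04);print('bat',b[:,:2])
for i,j in((1,0),(2,3)):
    d=b[j]-b[i];print(np.degrees(np.arctan2(-d[0],d[1])))
d=b[2]-b[1];print(np.hypot(*d[:2]),np.degrees(np.arctan2(d[1],d[0])))
g=lambda L:np.array(L)/4+[210,180]
b2=px2w(S,g([(433,450),(695,352),(447,85),(212,158)]),.04);print('scene bat',b2[:,:2])
print(px2w(S,g([(380,228),(403,342),(475,338),(492,290)]),.048)[:,:2])
b3=px2w(D,[(293,214),(372,222),(337,326),(243,309)],.04);print('side bat',b3[:,:2])
for q in (b2,b3): print(np.linalg.norm(np.roll(q,1,0)-q,axis=1), np.mean(q,0))
E
```

```text
rib [[ 0.4507  0.091 ]
 [ 0.4799  0.085 ]
 [ 0.4891  0.0556]
 [ 0.4717  0.0095]
 [ 0.4387 -0.0161]
 [ 0.4058  0.0023]]
len 0.09944360905677667 ang y -26.84379190099469
bat [[ 0.4067  0.1699]
 [ 0.3757 -0.0685]
 [ 0.5331 -0.0877]
 [ 0.5603  0.1057]]
-7.403011326543564
-8.006844485780015
0.1586092400871844 -6.945323899175693
scene bat [[ 0.3725 -0.0723]
 [ 0.5289 -0.0908]
 [ 0.5646  0.1838]
 [ 0.4092  0.2019]]
[[ 0.4466  0.0832]
 [ 0.402  -0.0034]
 [ 0.4349 -0.0225]
 [ 0.4656  0.0041]]
side bat [[ 0.5296 -0.0762]
 [ 0.3728 -0.0639]
 [ 0.4034  0.2238]
 [ 0.5487  0.2048]]
[0.2766 0.1575 0.2769 0.1565] [0.4688 0.0557 0.04  ]
[0.2817 0.1573 0.2893 0.1466] [0.4636 0.0721 0.04  ]
```

```bash
cat > fit.py <<'E'
import cv2,numpy as np
from h import *
from scipy.optimize import minimize
def ribmask(img,roi):
    lab=cv2.cvtColor(img,cv2.COLOR_BGR2HSV);x0,y0,x1,y1=roi
    m=np.zeros(img.shape[:2],np.uint8)
    m[y0:y1,x0:x1]=(lab[y0:y1,x0:x1,1]>95)*255
    m=cv2.morphologyEx(m,cv2.MORPH_OPEN,np.ones((3,3)))
    n,l,s,_=cv2.connectedComponentsWithStats(m)
    return (l==1+np.argmax(s[1:,4])).astype(np.uint8)*255
def poly(p,z):
    x,y,a,cx,cy=p;h=.0545
    P=np.array([(-.029,h),(.029-cx,h),(.029,h-cy),(.029,cy-h),(.029-cx,-h),(-.029,-h)])
    c,s=np.cos(a),np.sin(a)
    return np.c_[P@np.array([[c,s],[-s,c]])+[x,y],np.full(6,z)]
def render(c,p,shape,k=4):
    q=np.r_[w2px(c,poly(p,.048)),w2px(c,poly(p,.040))]
    im=np.zeros((shape[0]*k,shape[1]*k),np.uint8)
    cv2.fillPoly(im,[cv2.convexHull(np.round((q+.5)*k-.5).astype(np.int32))],255)
    return cv2.resize(im,(shape[1],shape[0]),interpolation=cv2.INTER_AREA)
def fit(views,p0):
    S=np.array([1,1,.1,1,1])*.003
    f=lambda v:sum(np.abs(render(c,p0+v*S,m.shape).astype(float)-m).sum()/255/w for c,m,w in views)
    best=None
    for k in range(3):
        r=minimize(f,np.zeros(5) if best is None else best.x,method='Nelder-Mead',options=dict(initial_simplex=None if False else np.vstack([np.zeros(5),np.eye(5)*2])+(0 if best is None else best.x),maxiter=250))
        best=r
    return p0+best.x*S,best.fun
E
python3 - <<'E'
from bench import bot
from fit import *
np.set_printoptions(precision=4,suppress=True)
o=bot.get_obs();d=bot.get_image('wrist');W=cam(d,o);e=bot.get_image('scene');S=cam(e)
mw=ribmask(d['img'],(75,90,180,230));ms=ribmask(e['img'],(300,228,340,270))
a=cv2.resize(mw[60:260,50:250],None,fx=2,fy=2);b=cv2.resize(ms[220:280,290:350],(400,400));cv2.imwrite('pics/m1.png',np.hstack([a,b]))
p0=np.array([.447,.04,-.4,.025,.03])
for v in([(W,mw,1)],[(S,ms,1)]):print(fit(v,p0),v[0][1].sum()/255)
E
```

```text
(array([ 0.4548,  0.0335, -0.4035,  0.058 ,  0.0545]), np.float64(3849.8549019607844)) 460.0
(array([ 0.4609,  0.0342, -0.4008,  0.0363,  0.0544]), np.float64(145.47058823529412)) 579.0
```

View pics/m1.png

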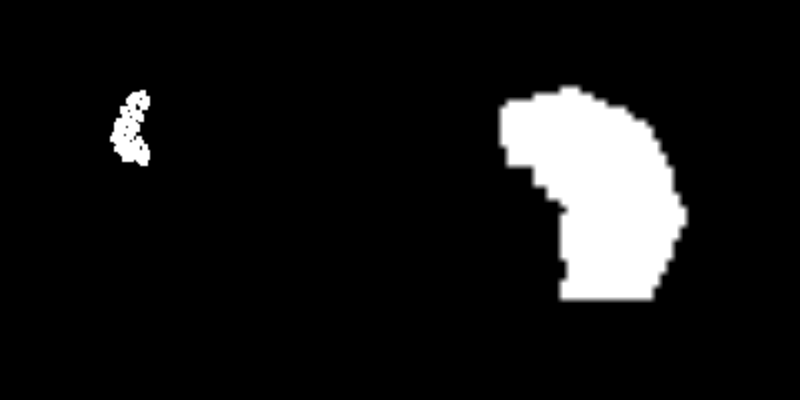

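The saturation threshold is bad. I'll use a red/blue ratio instead.

```bash
python3 - <<'E'
s=open('fit.py').read()
s=s.replace("lab=cv2.cvtColor(img,cv2.COLOR_BGR2HSV)","f=cv2.GaussianBlur(img,(3,3),0).astype(float);r=(f[...,2]+1)/(f[...,0]+1)").replace("(lab[y0:y1,x0:x1,1]>95)","(r[y0:y1,x0:x1]>TH)").replace("def ribmask(img,roi)","def ribmask(img,roi,TH=1.45)")
open('fit.py','w').write(s)
E
python3 - <<'E'
from bench import bot
from fit import *
np.set_printoptions(precision=4,suppress=True)
o=bot.get_obs();d=bot.get_image('wrist');W=cam(d,o);e=bot.get_image('scene');S=cam(e)
for u,v in((100,180),(120,180),(130,120),(100,240),(90,100),(110,230)):print(u,v,d['img'][v,u])
mw=ribmask(d['img'],(75,90,180,230));ms=ribmask(e['img'],(300,228,340,270))
a=cv2.resize(mw[60:260,50:250],None,fx=2,fy=2);b=cv2.resize(ms[220:280,290:350],(400,400));cv2.imwrite('pics/m2.png',np.hstack([a,b]))
p0=np.array([.447,.04,-.4,.025,.03])
for v in([(W,mw,1)],[(S,ms,1)]):print(fit(v,p0),v[0][1].sum()/255)
E
```

```text
100 180 [ 69  87 103]
120 180 [61 84 99]
130 120 [101 135 160]
100 240 [ 91 104 110]
90 100 [146 166 174]
110 230 [ 96 109 113]
(array([ 0.4549,  0.0339, -0.4016,  0.0273,  0.0546]), np.float64(779.7921568627451)) 5932.0
(array([ 0.456 ,  0.0372, -0.4016,  0.0257,  0.0541]), np.float64(89.64313725490196)) 702.0
```

View pics/m2.png

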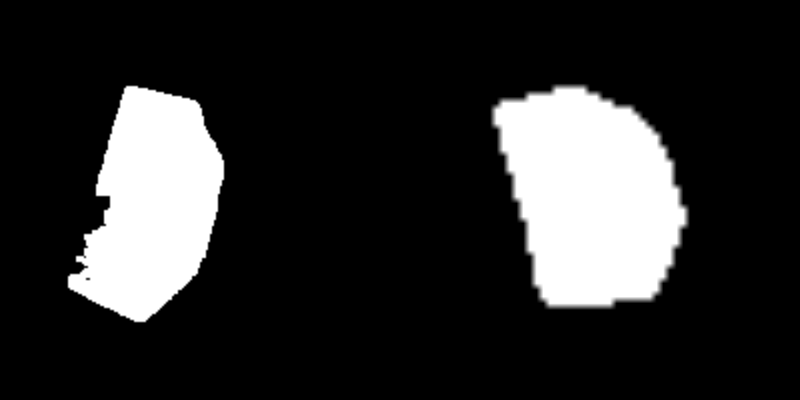

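```bash
sed -i 's/\[1,1,.1,1,1\]/[1,1,10,1,1]/; s/TH=1.45/TH=1.36/' fit.py
python3 - <<'E'
from bench import bot
from fit import *
np.set_printoptions(precision=4,suppress=True)
o=bot.get_obs();d=bot.get_image('wrist');W=cam(d,o);e=bot.get_image('scene');S=cam(e)
mw=ribmask(d['img'],(75,90,180,230));ms=ribmask(e['img'],(300,228,340,270))
p0=np.array([.447,.04,-.4,.025,.03])
ims=[]
for (c,m,i) in((W,mw,d),(S,ms,e)):
    p,r=fit([(c,m,1)],p0);print(p,r,m.sum()/255)
    im=i['img'].copy();im=cv2.resize(im,None,fx=4,fy=4)
    cv2.polylines(im,[np.round(w2px(c,poly(p,.048))*4+1.5).astype(int)],True,(0,255,0),1)
    cn,_=cv2.findContours(cv2.resize(m,None,fx=4,fy=4),0,1);cv2.drawContours(im,cn,-1,(255,0,255),1)
    u=np.round(w2px(c,[*p[:2],.048])[0]*4).astype(int);h=[280,130][c is S]
    ims.append(cv2.resize(im[u[1]-h:u[1]+h,u[0]-h:u[0]+h],(400,400)))
cv2.imwrite('pics/f1.png',np.hstack(ims))
E
```

```text
[ 0.4532  0.0343 -0.4501  0.0222  0.0542] 565.0078431372549 6415.0
[ 0.454   0.0361 -0.4476  0.0209  0.0496] 73.91764705882353 752.0
```

View pics/f1.png

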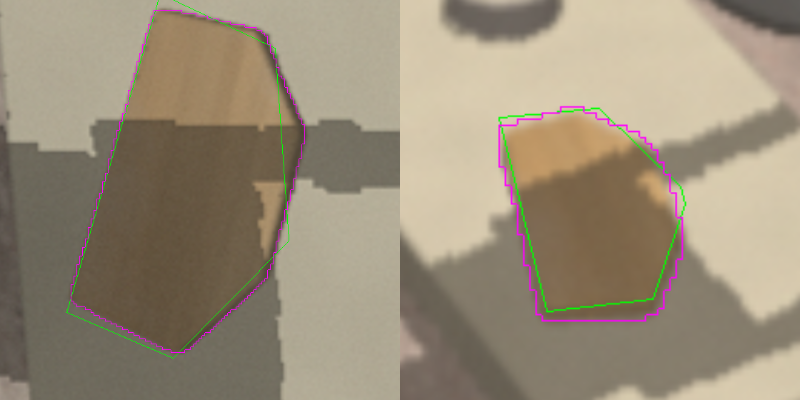

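```bash
cat > free.py <<'E'
from fit import *
def rend(c,P,shape,k=4):
    q=np.r_[w2px(c,np.c_[P,np.full(len(P),.048)]),w2px(c,np.c_[P,np.full(len(P),.040)])]
    im=np.zeros((shape[0]*k,shape[1]*k),np.uint8)
    cv2.fillPoly(im,[cv2.convexHull(np.round((q+.5)*k-.5).astype(np.int32))],255)
    return cv2.resize(im,(shape[1],shape[0]),interpolation=cv2.INTER_AREA)
def freefit(c,m,P0):
    f=lambda v:np.abs(rend(c,P0+v.reshape(-1,2)*.001,m.shape).astype(float)-m).sum()/255
    x=np.zeros(P0.size)
    for k in range(4):
        r=minimize(f,x,method='Powell',options=dict(maxiter=4,xtol=.05));x=r.x
    return P0+x.reshape(-1,2)*.001,r.fun
E
python3 - <<'E'
from bench import bot
from free import *
np.set_printoptions(precision=4,suppress=True)
o=bot.get_obs();d=bot.get_image('wrist');W=cam(d,o)
mw=ribmask(d['img'],(75,90,180,230))
P0=np.array([[ 0.4507,0.091],[ 0.4779,0.085],[ 0.4851,0.0556],[ 0.4677,0.0095],[ 0.4387,-0.0161],[ 0.4058,0.0023]])
P,r=freefit(W,mw,P0);print(P,r)
E_=np.roll(P,-1,0)-P;print('edge len',np.linalg.norm(E_,axis=1),'dir deg',np.degrees(np.arctan2(E_[:,1],E_[:,0])))
for a in range(-32,-8,2):
    t=np.radians(a);y=np.array([-np.sin(t),np.cos(t)]);x=np.array([np.cos(t),np.sin(t)])
    print(a,np.ptp(P@x),np.ptp(P@y),end=' | ')
np.save('P.npy',P)
E
```

```text
[[ 0.4488  0.0913]
 [ 0.4759  0.0854]
 [ 0.4853  0.0547]
 [ 0.4672  0.0087]
 [ 0.4371 -0.0159]
 [ 0.4052  0.0021]] 84.22745098039216
edge len [0.0277 0.0321 0.0494 0.0389 0.0366 0.0994] dir deg [ -12.4679  -72.9444 -111.4235 -140.8717  150.6587   63.9513]
-32 0.05945874383233335 0.10809178772543604 | -30 0.057316499519953434 0.1074733772420631 | -28 0.05510442388183845 0.10758135681299877 | -26 0.05290972997139487 0.10797932484204228 | -24 0.05403358320880369 0.10824573669670565 | -22 0.05509160484830805 0.10838026779518159 | -20 0.05731007422695983 0.1083827542320496 | -18 0.059955860538448036 0.10825319297796923 | -16 0.06252859986936238 0.10799174188337132 | -14 0.06502515773312839 0.10759871948614112 | -12 0.06744249245855422 0.10730105578828915 | -10 0.06977765889563892 0.10761408823006252 |
```

```bash
cat > plan.py <<'E'
import numpy as np
np.set_printoptions(precision=4,suppress=True)
yb=np.radians(-7.3);EY=np.array([-np.sin(yb),np.cos(yb)]);EX=np.array([np.cos(yb),np.sin(yb)])
BE=np.array([.4525,-.080])
def frame(P,a):
    y=np.array([-np.sin(a),np.cos(a)]);x=np.array([np.cos(a),np.sin(a)])
    px,py=P@x,P@y
    return (px.max()+px.min())/2*x+(py.max()+py.min())/2*y,x,y
E
python3 - <<'E'
from plan import *
P=np.load('P.npy');a=np.radians(-20.5)
c,x,y=frame(P,a);g=c-.006*x+.020*y
print('centre',c,'press point',g,'tool yaw',90-20.5)
print('x in bat',(c-BE)@EX)
# target: a rotates +15 to -5.5
r=np.radians(15);a2=a+r;x2=np.array([np.cos(a2),np.sin(a2)]);y2=np.array([-np.sin(a2),np.cos(a2)])
xt=-.012
c2=BE+EX*xt+EY*(-.035+.0545);g2=c2-.006*x2+.020*y2
print('target centre',c2,'press',g2,'shift',g2-g)
# in tool axes at yaw 69.5: tool x=(cos,sin), tool y = (sin,-cos)
t=np.radians(69.5);tx=np.array([np.cos(t),np.sin(t)]);ty=np.array([np.sin(t),-np.cos(t)])
print('tool shift cm',(g2-g)@tx*100,(g2-g)@ty*100)
E
```

```text
centre [0.4487 0.0377] press point [0.4501 0.0585] tool yaw 69.5
x in bat -0.018734858756023442
target centre [ 0.4431 -0.0591] press [ 0.439  -0.0387] shift [-0.011  -0.0971]
tool shift cm -9.486280960928346 2.3671492135564645
```

Call:
step_arm:
  series: "-17.4 -5.85 0 0 0 -1.213 0.3;-17.4 -5.85 0 0 0 -1.213 0.3;-17.4 -5.85 0 0 0 -1.213 0.3;-17.4 -5.85 0 0 0 -1.213 0.3;-17.4 -5.85 0 0 0 -1.213 0.3;-17.4 -5.85 5 0 0 -1.213 0.3;-17.4 -5.85 10 0 0 -1.213 0.3;-17.4 -5.85 12 0 0 -1.213 0.3;-17.4 -5.85 12 0 0 -1.213 0.3"

```text
t: 1.78
position: [0.4493, 0.0584, 0.1097]
tcp_rot: [0.822, 0.57, -0.002, -0.001]
wrist_force: [0.0, -0.1, -0.0]
gripper_width: 0.35
```

```bash
python3 - <<'E'
from bench import bot
import cv2,numpy as np
o=bot.get_obs();print(o['position'],o['tcp_rot'],o['gripper_width'],o['wrist_force'],o['t'])
a=bot.get_image('wrist')['img'];b=bot.get_image('side')['img'];cv2.imwrite('pics/w1.png',np.hstack([cv2.resize(a,(400,300)),cv2.resize(b[100:400,150:550],(400,300))]))
E
```

```text
[0.44926128 0.05840289 0.10969447] [ 0.8216608   0.5699727  -0.00181295 -0.0011707 ] 0.34960516561648736 [ 0.02644677 -0.10291662 -0.02424805] 1.775
```

View pics/w1.png

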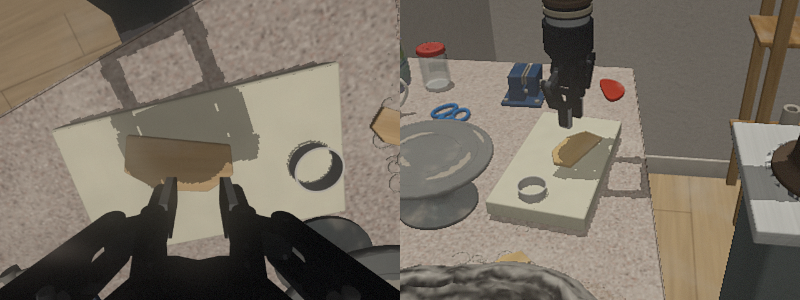

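The rib (left panel, columns 125-232) lies below both fingers, and the ring is clear. I'll come down towards contact.

Call:
step_arm:
  series: "0 0 3 0 0 0 0.3;0 0 5 0 0 0 0.3;0 0 5.7 0 0 0 0.3;0 0 5.9 0 0 0 0.3;0 0 6.0 0 0 0 0.3;0 0 6.1 0 0 0 0.3"

```text
t: 2.62
position: [0.4519, 0.0585, 0.0511]
tcp_rot: [0.822, 0.57, 0.001, 0.0]
wrist_force: [0.6, -0.0, -0.5]
gripper_width: 0.349
```

Call:
step_arm:
  series: "0 0 0 0 0 0 0.3;0 0 0.1 0 0 0 0.3;0 0 0.2 0 0 0 0.3;0 0 0.2 0 0 0 0.3"

```text
t: 3.12
position: [0.4508, 0.0585, 0.0481]
tcp_rot: [0.822, 0.57, -0.0, -0.0]
wrist_force: [1.1, -0.3, -0.3]
gripper_width: 0.353
```

Call:
step_arm:
  series: "0 0 0.1 0 0 0 0.3;0 0 0.1 0 0 0 0.3;0 0 0.2 0 0 0 0.3;0 0 0.2 0 0 0 0.3"

```text
t: 3.62
position: [0.4511, 0.0585, 0.0475]
tcp_rot: [0.822, 0.57, -0.0, -0.0]
wrist_force: [-3.1, -0.1, 13.7]
gripper_width: 0.352
```

Call:
step_arm:
  series: "-0.4 0.1 0 0 0 0 0.3;-0.8 0.2 0 0 0 0 0.3;-1.2 0.3 0 0 0 -0.03 0.3;-1.6 0.4 0 0 0 -0.06 0.3;-2.0 0.5 0 0 0 -0.09 0.3;-2.0 0.5 0 0 0 -0.09 0.3"

```text
t: 4.38
position: [0.4506, 0.0387, 0.0476]
tcp_rot: [0.796, 0.606, 0.002, 0.0]
wrist_force: [-0.0, 3.1, 6.8]
gripper_width: 0.349
```

```bash
python3 - <<'E'
from bench import bot
import cv2,numpy as np
a=bot.get_image('wrist')['img'];b=bot.get_image('scene')['img'];cv2.imwrite('pics/w2.png',np.hstack([cv2.resize(a,(400,300)),cv2.resize(b[180:330,220:420],(400,300))]))
E
```

```text
(no output)
```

View pics/w2.png

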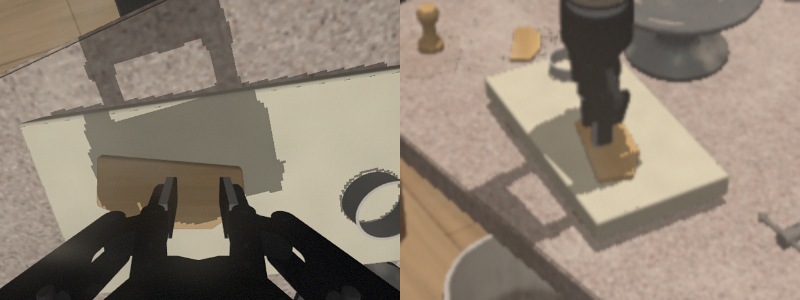

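The rib is following the pads. Carrying on for about 70 % of what remains.

Call:
step_arm:
  series: "-0.4 0.05 0.05 0 0 0 0.3;-0.8 0.1 0.05 0 0 -0.02 0.3;-1.3 0.17 0.05 0 0 -0.04 0.3;-1.8 0.24 0.05 0 0 -0.06 0.3;-2.3 0.31 0.05 0 0 -0.08 0.3;-2.8 0.37 0.05 0 0 -0.1 0.3;-3.3 0.44 0.05 0 0 -0.12 0.3;-3.8 0.51 0.05 0 0 -0.13 0.3;-4.3 0.57 0.05 0 0 -0.13 0.3;-4.8 0.64 0.05 0 0 -0.13 0.3;-5.2 0.7 0.05 0 0 -0.13 0.3;-5.2 0.7 0.05 0 0 -0.13 0.3"

```text
t: 5.98
position: [0.4445, -0.0134, 0.0476]
tcp_rot: [0.755, 0.656, 0.002, 0.001]
wrist_force: [1.4, 4.9, 9.3]
gripper_width: 0.348
```

```bash
python3 - <<'E'
from bench import bot
import cv2,numpy as np
a=bot.get_image('wrist')['img'];b=bot.get_image('scene')['img'];cv2.imwrite('pics/w3.png',a);cv2.imwrite('pics/s3.png',cv2.resize(b[180:330,220:420],(800,600)))
E
```

```text
(no output)
```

View pics/w3.png

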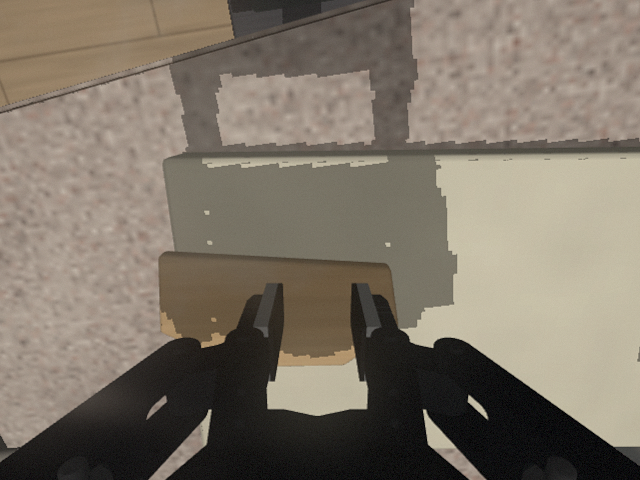

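View pics/s3.png

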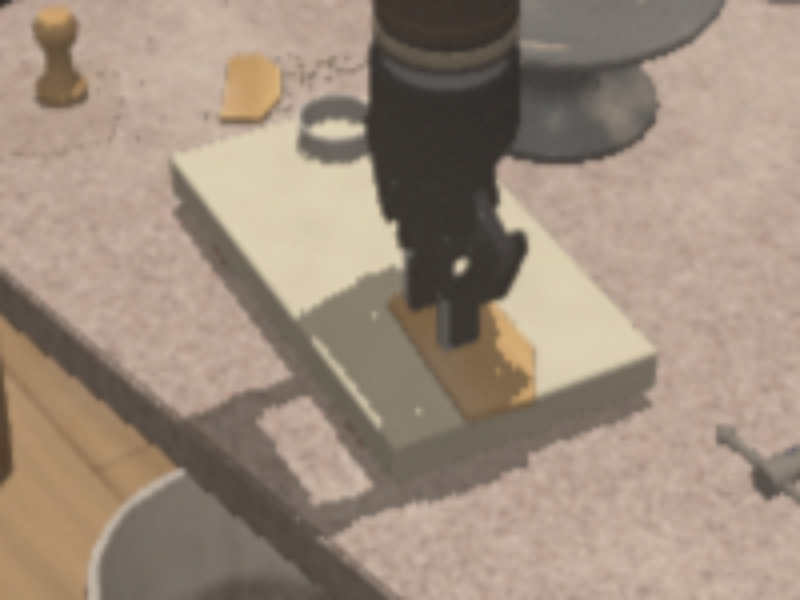

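```bash
python3 - <<'E'
from bench import bot
from h import *
from plan import *
o=bot.get_obs();d=bot.get_image('wrist');W=cam(d,o)
r=px2w(W,[(161,255),(388,265),(161,333)],.048)[:,:2]
b=px2w(W,[(164,161),(175,250),(185,155),(635,150)],.04)[:,:2]
an=lambda v:np.degrees(np.arctan2(-v[0],v[1]))
print('rib',r,'straight',an(r[1]-r[0]),'len',np.hypot(*(r[1]-r[0])),'end dir',an(r[2]-r[0])+90)
print('bat',b,'long',an(b[3]-b[2]),'end',an(b[1]-b[0])+90, 'old line check',(b-BE)@EY)
print('rib end pts past edge',(r-BE)@EY, 'tool',o['position'],'yaw',Ro.from_quat(o['tcp_rot']).as_euler('xyz',degrees=True))
E
```

```text
rib [[ 0.414  -0.0759]
 [ 0.432   0.0198]
 [ 0.4513 -0.0862]] straight -10.697107300288943 len 0.0973717161903921 end dir -15.466288065482729
bat [[ 0.376  -0.0675]
 [ 0.4151 -0.0731]
 [ 0.3749 -0.0583]
 [ 0.3985  0.1261]] long -7.304863917564179 end -8.198052403121366 old line check [0.0027 0.0021 0.0117 0.1976]
rib end pts past edge [-0.0008  0.0964 -0.0063] tool [ 0.4445 -0.0134  0.0475] yaw [179.7038  -0.1085  82.0428]
```

The rib is already aligned: straight side at -10.7° against the bat's -7.3°, and it is about 8 mm out. Next is 27 mm straight out.

Call:
step_arm:
  series: "-0.4 0 0 0 0 0 0.3;-0.8 0 0 0 0 0 0.3;-1.2 0 0 0 0 0 0.3;-1.6 0 0 0 0 0 0.3;-2.0 0 0 0 0 0 0.3;-2.4 0 0 0 0 0 0.3;-2.7 0 0 0 0 0 0.3;-2.7 0 0 0 0 0 0.3"

```text
t: 7.12
position: [0.4408, -0.0402, 0.0476]
tcp_rot: [0.755, 0.656, 0.002, 0.001]
wrist_force: [0.3, 4.6, 9.5]
gripper_width: 0.351
```

```bash
python3 - <<'E'
from bench import bot
import cv2
a=bot.get_image('wrist')['img'];cv2.imwrite('pics/w4.png',a)
E
```

```text
(no output)
```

View pics/w4.png

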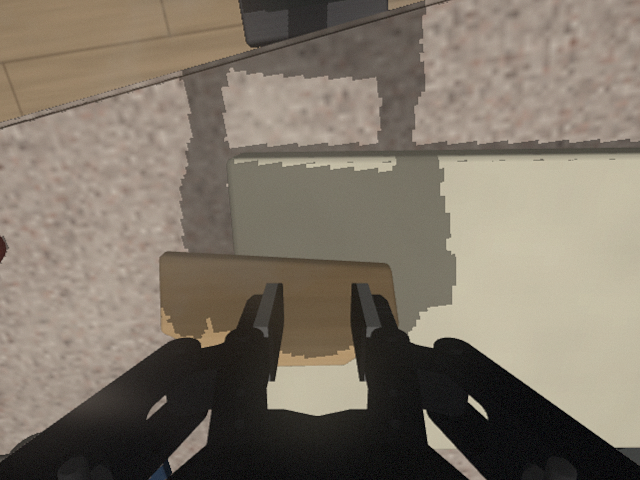

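The rib kept its place under the pads, with its end at column 161 and the bat's edge near column 231. Now I'll lift straight up slowly, back off, and check.

Call:
step_arm:
  series: "0 0 -0.1 0 0 0 0.3;0 0 -0.3 0 0 0 0.3;0 0 -0.6 0 0 0 0.3;0 0 -1.2 0 0 0 0.3;0 0 -3 0 0 0 0.3;0 0 -6 0 0 0 0.3;0 0 -10 0 0 0 0.3;0 0 -14 0 0 0 0.3;0 0 -14 0 0 0 0.3"

```text
t: 8.3
position: [0.4409, -0.0414, 0.1896]
tcp_rot: [0.754, 0.657, 0.003, 0.003]
wrist_force: [-0.0, 0.7, -0.8]
gripper_width: 0.351
```

```bash
python3 - <<'E'
from bench import bot
import cv2
o=bot.get_obs();a=bot.get_image('wrist')['img'];cv2.imwrite('pics/w5.png',a)
b=bot.get_image('scene')['img'];cv2.imwrite('pics/s5.png',cv2.resize(b[180:330,220:420],(800,600),interpolation=cv2.INTER_CUBIC))
E
```

```text
(no output)
```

View pics/w5.png

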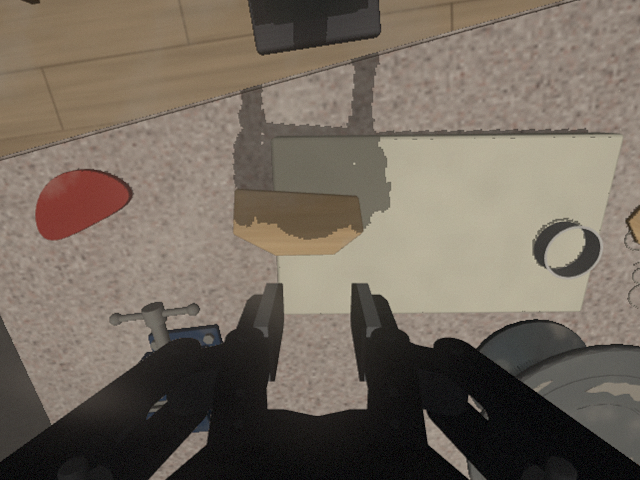

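View pics/s5.png

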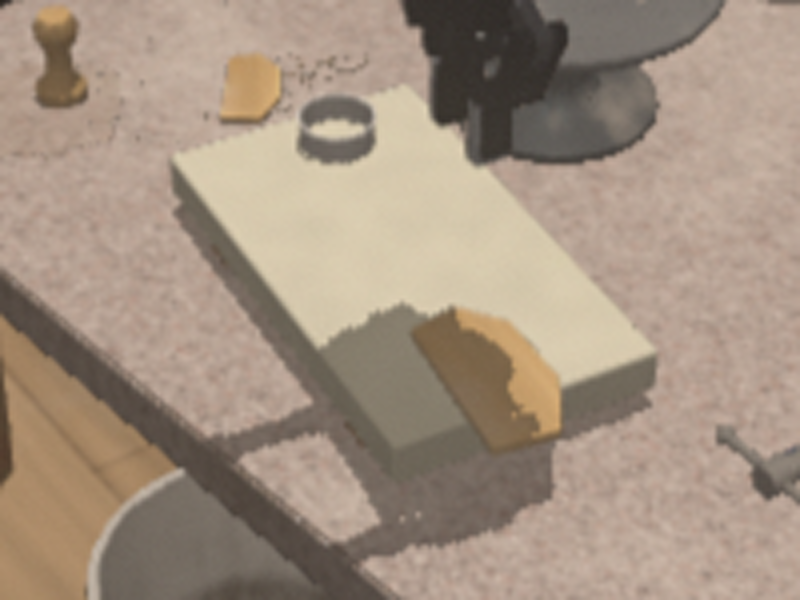

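```bash
python3 - <<'E'
from bench import bot
from h import *
from plan import *
from plan import frame
o=bot.get_obs();d=bot.get_image('wrist');W=cam(d,o);S=cam(bot.get_image('scene'))
an=lambda v:np.degrees(np.arctan2(-v[0],v[1]))
r=px2w(W,[(235,190),(360,197),(363,228),(337,253),(277,253),(234,235)],.048)[:,:2]
b=px2w(W,[(273,138),(281,313),(582,310),(621,136)],.04)[:,:2]
g=lambda L:np.array(L)/4+[220,180]
rs=px2w(S,g([(492,450),(412,330),(558,435)]),.048)[:,:2]
bs=px2w(S,g([(393,450),(656,352)]),.04)[:,:2]
for n,r_,b_ in(('wrist',r,b),('scene',rs,bs)):
    ey=b_[1]-b_[0];ex=ey/np.hypot(*ey);ey=np.array([-ex[1],ex[0]])
    print(n,'bat',an(ey),'width',np.hypot(*(b_[1]-b_[0])),'mid',b_[:2].mean(0),'straight',an(r_[1]-r_[0]),'past edge',(r_-b_[0])@ey,'x',(r_-b_[:2].mean(0))@ex)
print('bat len',np.hypot(*(b[2]-b[1])),an(b[2]-b[1]),an(b[3]-b[0]))
for a in(-12,-10,-8,-6,-4):
    c,x,y=frame(r,np.radians(a));print(a,c,np.ptp(r@x),np.ptp(r@y), 'end y',(c-.0545*y-b[:2].mean(0))@EY)
E
```

```text
wrist bat -7.258667270745652 width 0.15468909018962745 mid [ 0.4475 -0.0754] straight -11.116905106244642 past edge [-0.0311  0.0684  0.0715  0.0503 -0.0001 -0.0349] x [-0.038  -0.0313 -0.0054  0.0163  0.0158 -0.0005]
scene bat -6.83001558194103 width 0.1579839542244402 mid [ 0.4509 -0.0817] straight -12.051605232638154 past edge [-0.0307  0.0683 -0.037 ] x [-0.0396 -0.0305 -0.0049]
bat len 0.27425732032743005 -7.232917361579362 -7.540021634493944
-12 [ 0.4409 -0.0556] 0.05261305211228218 0.10568605560881454 end y -0.035537552605306055
-10 [ 0.4405 -0.0558] 0.05227942258730339 0.10609963822346571 end y -0.03585358677436525
-8 [ 0.4393 -0.0558] 0.053419450031716054 0.10638395477233797 end y -0.036124428879673334
-6 [ 0.4389 -0.0561] 0.056139257773922646 0.10653865885951211 end y -0.03639329094685415
-4 [ 0.4386 -0.0563] 0.05890476572881104 0.10656356200188827 end y -0.036616800922665754
```

Both views agree: the end is 35–37 mm past the edge and the straight side is 4–5° from square. I'm handing it in.

```bash
python3 - <<'E'
from bench import bot
print(bot.get_obs()['wrist_force']);print(bot.job_done())
E
```

```text
[0.12504218 0.69559715 0.62496867]
the job is handed in; nothing more can be done
None
```

I pressed two half-closed fingertips lightly on the larger rib (7–14 N) and dragged it along the bat, turning it about 15° on the way. I then lifted straight off and handed the job in at about 8 s. The hand-in gives no verdict.

- **Overhang:** the wrist camera puts the rib's end 35–36.5 mm past the edge, and the scene camera puts its furthest corner at 37 mm.
- **Squareness:** the rib's outline is irregular. Its straight side is 4–5° off square. The frame that best fits its 109 × 58 mm size is about 2° off. Both are under the 10° limit.
- **Position:** the rib's middle is about 11 mm from the bat's centre line. It looks flat in both pictures, but I had no direct measure of its height or tilt.
- **Other objects:** the arm did not touch anything else. The ring cutter and stamp look unmoved in the scene view, and the arm never came near the kidney. I judged all three by eye rather than measuring them.
- **Disagreement:** the wrist and scene cameras place the bat's right-hand edge up to about 6 mm apart in world coordinates. I therefore took the overhang within each picture, where the two agree to about 2 mm.

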